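Load bur cassettes into the spring magazine

ROBOT

A 6-joint arm with a two-finger parallel gripper is mounted at the origin on the work surface. World frame = base frame: x ahead of the robot, y to its left, z up, the work surface at z = 0. Lengths are in m, angles in rad, forces in N, time in s.
With the tool pointing down it reaches from about 0.35 to 0.8 m from the base axis. Payload 7.3 kg.
Tool frame: the origin (TCP) lies midway between the tips of the shut fingers; the grasp point (between the pads) lies 19 mm behind it; z points along the fingers, y is the line along which they close (so a half turn about z gives the same grasp; the last joint's range is limited). The gripper opens to 85 mm and grips with 20 to 120 N. Pads are 22 mm wide; open, the fingers measure 114 mm over their backs; the gripper's body (76 mm by 85 mm) begins 54 mm behind the grasp point. The pads swing forward as they close: fully open they stand 13 mm farther back than shut.
Start: joints at [1.091, 0.342, 1.524, -0, 1.275, -0.146], TCP at [0.172, 0.496, 0.231] pointing down, gripper open.
Joint ranges: [-2.53, 2.53], [-0.77, 2.02], [0.04, 2.7], [-1, 4.14], [0.28, 2.66], [-3.11, 3.11]. Speed limits (rad/s): [2.57, 2.57, 3.14, 3.14, 3.14, 3.14].

INTERFACE

Orientations are given as a unit quaternion [x, y, z, w].
In Python, from plant import r, vision, models gives the robot as it stands. The module is installed in compiled form; this text tells all that it offers.
- The arm moves only by the tool jog_arm, never from a script. Its argument "steps" is a list of rows, each an object of numbers: "claw": the opening, from 0 (shut) to 1 (fully open); "x", "y", "z": the shift along the tool's x, y, z in mm; "rx", "ry", "rz": the turn, a rotation vector about the tool's x, y, z in degrees. In form: [{"claw": .., "x": .., "y": .., "z": .., "rx": .., "ry": .., "rz": ..}, ...]. A call has exactly 8 rows; each row shifts and turns the commanded pose from where the row before left it, along the tool's axes as they then stand; what a row does not reach is not made up. A row lasts 1/8 s, in which the tool goes at most 62.5 mm and 10.7 degrees, less where a joint would pass 70% of its speed; a pose out of reach is approached as far as the arm can. A call is refused whole if a number of a shift passes 62.5 or a number of a turn 10.7, either way. A call with a gripper value outside its range is refused whole. The fingers move at their own pace and stop on an object; "newtons" is the grip in N (left out, the last holds). Time passes only in rows, so rows that do not move let the fingers close, or fill a call up. It gives the time, the measured TCP pose, the force, the opening and the grip force at its end, in the units of the state.
- r.observe(): the state, without advancing time (a new reading comes with each control period).
- vision.grab_frame(name): name is "scene" or "top" or "wrist"; returns (picture, depth): 480x640x3 uint8, red, green, blue; 480x640 float32, m along the optical axis (not along the pixel's ray), 0 where there is no reading.
- vision.calibration(name): a dict with "fx", "fy", "cx", "cy" (pixels), "D" ([k1, k2, p1, p2, k3] as OpenCV has them; the pictures are not rectified), "world_to_cam" (4x4, takes a point from world to camera coordinates); the wrist camera has in their place "mount" (4x4, takes a point from camera to tool coordinates, whose origin is the TCP and whose axes are the flange's). Camera axes: x right, y up, looking along -z (the intrinsics and any distortion apply to the point x, -y, -z); pixel columns grow to the right and rows downward; lengths in m; the calibration is good to about 2 mm. A picture is of the moment at which its call begins: read the wrist's pose just before it. calibration takes no time and is no camera call.
- r.sign_off(): hands the job in; it is judged then, once.
Trained networks look in the newest picture that a camera, given by its name, has taken for a name from the list of things; names that differ only in an ending like _2 or _b are one class to them, and where a whole thing is asked for, a point or a joint stands for the part that bears it (a point fixed in the world has none). Each returns a list of dicts, best first, with "p" (0 to 1); they miss things now and then, are a little off and sometimes report something else, mostly with a low value. They report only what shows in the picture. A call takes as long as a camera call. They do not tell look-alikes from the thing itself.
- models.look_for(camera, name): "point" ([column, row] in pixels, amid what is visible of it).
- models.regions_of(camera, name): "region" (480x640 bool, what is visible of it) and "point" ([column, row] in pixels, amid what is visible of it).
The state is a dict: "time_s": time; "joints": joint angles; "qd": joint speeds; "joint_torque": joint torques, N m; "eef_pos": TCP position; "orientation": TCP orientation; "contact_force": force on the tool from outside, world axes, zero at the start; "ft_torque": the same for the moment, N m; "finger_gap": opening from 0.0 (shut) to 1.0 (fully open); "finger_force": force on a finger pad.
Only numpy, scipy, OpenCV 4.12 (cv2) and the standard library are available. Lean on these libraries where they do the work, as an engineer would, in place of code of your own. Each camera call takes 0.05 s, during which the arm holds its last target. There are 200 camera calls.

TASK

Load both small bur cassettes into the spring-loaded steriliser magazine, one after the other, upright: stand each in the open bay and push it in past the two sprung lips until they snap shut behind it, so the lips alone hold it when you let go. Push firmly but gently, never ramming the springs to their end, and leave everything else on the bench where it is.

Things in the scene. Friction and masses are not known exactly. Their poses are not given: they have to be found in the camera images.
- rack: the magazine, fixed: steel floor plate 6 mm thick, 215 x 110 mm (x -102 to 112 mm), on it an open-topped aluminium channel along x, 48 mm wide inside, walls 4 mm thick with top 26 mm above the bench. Origin: underside of the plate on the channel's mid-line, z up. Cassettes enter from the -x end and go to +x, standing on the plate, thickness along x.
- bay (a point): middle of the open bay, on the floor plate (6 mm above the bench), at x = -50 mm in the rack's frame: stand a cassette here between the walls. Walls begin at x = -75 mm and the bay ends at x = -20 mm. Channel walls, lips, follower and end wall are one unit, clamped anywhere up to 15 mm nearer or farther along x than all x figures given here; this shift is not measured: feel or see it
- lips (a point): middle of the lips' square rear faces, on the floor plate at rack x = 0. Two steel lips 20 mm high stand out of the side walls, fronts sloping (x = -20 to -5 mm), 36 mm between tips; each slides outward on a light spring (black housings out to y = +-40 mm, 24 mm high). Passing them takes about 2 to 8 N besides the follower's spring. A cassette whose rear face is past x = 0 (+ shift) is caught
- follower_rest (a point): nominal face of the follower at rest, on the floor plate at rack x = -14 mm: plate 34 mm wide, top 38 mm above the bench, pushes to -x with 2 N + 0.07 N per mm, oil-damped (1 N per 10 mm/s), can go back only 60.5 mm (end wall, 40 mm high, at x = 87 mm). A cassette not caught is pushed out again. Caught, one cassette's centre is at x = 11 mm; with two, at 11 and 33 mm (+ shift)
- follower_stop (a point): nominal face of the follower when fully back, on the floor plate at rack x = 46.5 mm (+ the same shift): two cassettes are 44 mm thick, so with the second only 2.5 mm remain between the lips snapping shut and this hard stop, where the force climbs steeply. More than 25 N on the follower (or of the robot's own on the unit) is too much
- cassette_a: first small bur cassette: plain aluminium block standing on its narrow edge, 22 mm thick (its x) x 44 mm wide (its y) x 60 mm tall, about 90 g; origin at the centre of its underside, z up. It is the same either way round and both small cassettes are alike
- cassette_b: second small bur cassette: plain aluminium block standing on its narrow edge, 22 mm thick (its x) x 44 mm wide (its y) x 60 mm tall, about 90 g; origin at the centre of its underside, z up. It is the same either way round and both small cassettes are alike
- big_cassette: a larger aluminium cassette that does not fit, standing among the small ones: 32 x 64 x 60 mm tall; origin at the centre of its underside. Leave it
- tape_roll: bystander: roll of paper tape lying flat, 90 mm across, 22 mm high; origin at the centre of its underside
- forceps: bystander: steel scissor-shaped forceps lying flat, about 135 mm long along its x, 8 mm high; origin near the middle
- oil_bottle: bystander: white plastic bottle, 48 mm across, 130 mm tall; origin at the centre of its underside. Farther off, to the robot's left (y above 0.3), stand a kettle, a lidded white box and baskets; a sealing machine lies at the far edge (x above 0.8) and a paper roll and a tray to the right (y below -0.45)
Not all that is in view belongs to the job. Leave any blue or green look-alike of the cassette_b alone.

How it is judged:
By the outcome, as a careful person would: the job done as asked, in the order asked, and still so for the second after the job is handed in, with the robot touching nothing.
It also fails if it takes over 67 s, if anything falls off the work surface, if the arm or the gripper's body presses on something with over 40 N, if the wrist force passes 120 N, or if a joint passes its speed limit or range.

## Working session

There is one attempt and no reset: what is moved stays moved. The work goes in short steps, Python scripts to look and compute and a tool call to move; the robot and the scene stay as the last step left them, time stands still between calls to the robot, and variables do not carry over. Pictures are saved under pics/ and viewed, at most 10 in all, crops included, and the job is handed in when it is done.

Besides the shell and the picture viewer there is one more tool, called after "Call:" as a command line: name --argument value ..., lists and objects as JSON in quotes. jog_arm: Moves the arm, as the interface text tells. Its arguments: {"type":"object","properties":{"steps":{"type":"array","items":{"type":"object","properties":{"claw":{"type":"number"},"x":{"type":"number"},"y":{"type":"number"},"z":{"type":"number"},"rx":{"type":"number"},"ry":{"type":"number"},"rz":{"type":"number"}}}},"newtons":{"type":"number"}},"required":["steps"]}

```bash
mkdir -p pics
cat > h.py <<'E'
import numpy as np, cv2
from plant import r, vision, models
from scipy.spatial.transform import Rotation as R
def cloud(cam):
    s=r.observe(); pic,d=vision.grab_frame(cam); c=vision.calibration(cam)
    K=np.array([[c['fx'],0,c['cx']],[0,c['fy'],c['cy']],[0,0,1.]])
    v,u=np.mgrid[:480,:640]
    n=cv2.undistortPoints(np.stack([u,v],-1).reshape(-1,1,2).astype(np.float64),K,np.array(c['D'],float)).reshape(480,640,2)
    P=np.stack([n[...,0]*d,-n[...,1]*d,-d,np.ones_like(d)],-1)
    if 'mount' in c:
        T=np.eye(4);T[:3,:3]=R.from_quat(s['orientation']).as_matrix();T[:3,3]=s['eef_pos'];M=T@np.array(c['mount'])
    else: M=np.linalg.inv(np.array(c['world_to_cam']))
    W=(P@M.T)[...,:3]; W[d==0]=np.nan
    return pic,d,W
E
python3 - <<'E'
from h import *
print(r.observe())
for cam in ['top','scene']:
    pic,d,W=cloud(cam); np.save(cam+'.npy',W); cv2.imwrite(f'pics/{cam}.png',pic[...,::-1])
    for n in ['rack','cassette_a','big_cassette','tape_roll','forceps','oil_bottle']:
        for o in models.regions_of(cam,n):
            m=o['region']; w=W[m]; z=w[:,2]; t=w[z>np.nanpercentile(z,95)-.006]
            print(cam,n,round(o['p'],2),np.round(o['point']),m.sum(),np.nanmedian(t,0).round(3),np.nanpercentile(z,[5,95]).round(3))
E
```

```text
{'time_s': 0.0, 'joints': array([ 1.09095373e+00,  3.42725858e-01,  1.52504452e+00, -3.05677722e-06,
        1.27540375e+00, -1.45966879e-01]), 'qd': array([ 7.87445653e-05,  1.40287347e-04, -3.77035226e-04, -9.16793267e-05,
       -2.07489331e-03, -1.82216116e-03]), 'joint_torque': array([ 4.61428735e-04, -4.33688092e+01, -2.46007437e+01, -1.68145166e-04,
        8.21553811e-03, -2.00344249e-05]), 'eef_pos': array([0.17181604, 0.49564974, 0.23061474]), 'orientation': array([ 1.66163069e-01,  9.86097971e-01, -7.52789026e-04, -2.42015866e-04]), 'contact_force': array([-0.33771608, -0.10327026,  0.15529838]), 'ft_torque': array([-0.00443841,  0.01357357,  0.03076588]), 'finger_force': 0.0, 'finger_gap': 0.9959260251351804}
top rack 0.85 [442. 256.] 6836 [ 0.57  -0.105  0.026] [0.003 0.027]
top cassette_a 0.89 [384. 337.] 399 [0.406 0.013 0.059] [0.023 0.062]
top cassette_a 0.85 [310. 256.] 361 [0.546 0.135 0.06 ] [0.021 0.062]
top cassette_a 0.79 [332. 301.] 357 [0.466 0.099 0.059] [0.033 0.062]
top cassette_a 0.64 [331. 349.] 337 [0.382 0.105 0.059] [0.056 0.061]
top cassette_a 0.63 [
[... 559 characters left out ...]
271. 245.] 817 [0.629 0.083 0.061] [0.007 0.062]
scene cassette_a 0.86 [349. 182.] 442 [0.389 0.105 0.061] [0.005 0.062]
scene cassette_a 0.74 [326. 231.] 765 [0.552 0.135 0.061] [0.004 0.062]
scene cassette_a 0.73 [306. 177.] 591 [0.411 0.014 0.062] [0.003 0.062]
scene cassette_a 0.63 [328. 199.] 666 [0.471 0.099 0.061] [0.005 0.062]
scene big_cassette 0.95 [401. 219.] 1472 [0.458 0.241 0.061] [0.004 0.062]
scene big_cassette 0.43 [508. 225.] 1887 [0.411 0.407 0.13 ] [0.007 0.129]
scene tape_roll 0.93 [364. 314.] 1502 [0.656 0.274 0.023] [0.006 0.024]
scene forceps 0.75 [236. 319.] 814 [0.774 0.113 0.006] [0.001 0.008]
scene oil_bottle 0.85 [506. 224.] 1829 [0.411 0.407 0.13 ] [0.009 0.128]
```

Run:
```python
import cv2
a=cv2.imread('pics/top.png')[130:400,200:560]; cv2.imwrite('pics/topc.png',cv2.resize(a,None,fx=2.2,fy=2.2,interpolation=3))
a=cv2.imread('pics/scene.png')[120:380,150:520]; cv2.imwrite('pics/scenec.png',cv2.resize(a,None,fx=2.1,fy=2.1,interpolation=3))
```

```text
(no output)
```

View pics/topc.png

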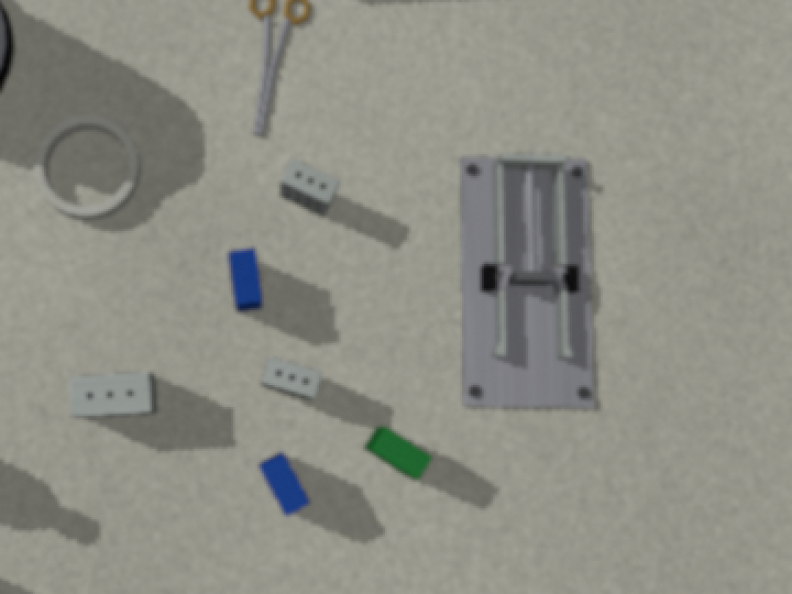

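View pics/scenec.png

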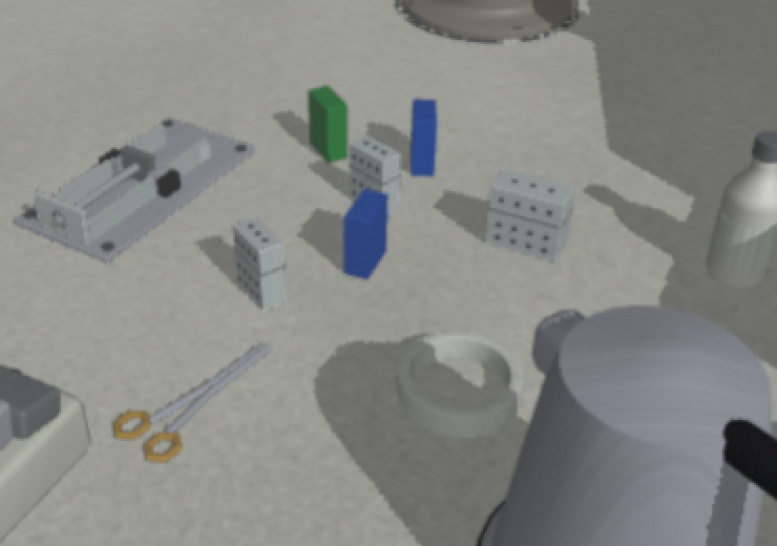

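Top view: the plain aluminium small cassettes are at top pixels (338,215) and (332,301), grey with three holes. The look-alikes are blue at (310,256) and (331,349) and green at (384,337), so I leave those. The big grey one is at (250,308). The enlarged crops above confirm this. Rack: +x points away from the robot, and the entry faces the robot. Next I fit poses.

```bash
cat >> h.py <<'E'
def fit(W,c,zlo,zhi,rad):
    m=(np.hypot(W[...,0]-c[0],W[...,1]-c[1])<rad)&(W[...,2]>zlo)&(W[...,2]<zhi)
    p=W[m][:,:2]; (cx,cy),(w,h),a=cv2.minAreaRect((p*1000).astype(np.float32))
    if w<h: a+=90; w,h=h,w
    a=(a+90)%180-90   # direction of long side, deg from world x
    return m.sum(),np.round([cx,cy,w,h,a],1)
def delta(target,yaw_y):
    """tool-frame move (mm, deg) to put TCP at target, tool y along world angle yaw_y (mod 180), pointing down"""
    s=r.observe(); R0=R.from_quat(s['orientation'])
    d=R0.inv().apply(np.array(target)-s['eef_pos'])*1000
    best=None
    for k in (0,180):
        t=np.radians(yaw_y+k); y=np.array([np.cos(t),np.sin(t),0]); z=np.array([0,0,-1.]); x=np.cross(y,z)
        v=(R0.inv()*R.from_matrix(np.stack([x,y,z],1))).as_rotvec(degrees=True)
        if best is None or np.linalg.norm(v)<np.linalg.norm(best): best=v
    print('t',round(s['time_s'],2),'pos',np.round(s['eef_pos']*1000,1),'F',np.round(s['contact_force'],1),'gap',round(s['finger_gap'],3),'ff',round(s['finger_force'],1),'j6',np.round(s['joints'][5],2))
    print('delta tool',d.round(1),'rot',best.round(1))
E
python3 - <<'E'
from h import *
for cam in ['top','scene']:
    W=np.load(cam+'.npy')
    for c in [(.466,.099),(.624,.083)]:
        print(cam,fit(W,c,.056,.066,.04))
    m=(abs(W[...,0]-.57)<.2)&(abs(W[...,1]+.105)<.09)
    for zl,zh in [(.004,.0075),(.0245,.028),(.022,.025),(.034,.042)]:
        q=m&(W[...,2]>zl)&(W[...,2]<zh); p=(W[q][:,:2]*1000).astype(np.float32)
        r2=cv2.minAreaRect(p); print(cam,zl,q.sum(),np.round([*r2[0],*r2[1],r2[2]],1),p.min(0),p.max(0))
W=np.load('top.npy'); m=(abs(W[...,0]-.55)<.16)&(abs(W[...,1]+.105)<.07)
# height map in coarse print at mid-line
for y in (-.135,-.105,-.075):
    q=m&(abs(W[...,1]-y)<.004); p=W[q]; p=p[p[:,0].argsort()]
    print(y,[(int(a*1000),int(b*1000)) for a,_,b in p[::3]])
c=vision.calibration('wrist'); print(np.round(c['mount'],3),c['fx'])
delta((.500,-.105,.25),90)
E
```

```text
top (np.int64(319), array([466. ,  98.9,  44. ,  22. ,  73.4]))
top (np.int64(290), array([624.8,  82.4,  43.6,  22.5,  64.3]))
top 0.004 3663 [ 569.  -105.2  178.8  396.9   89.9] [ 370.52914 -194.60666] [767.436    -15.607422]
top 0.0245 485 [ 570.4 -103.6   76.4  171.    87.8] [ 483.72015 -141.44926] [655.8296  -64.89288]
top 0.022 395 [ 570.  -104.4   78.6  172.1   89.5] [ 483.72015 -143.497  ] [656.025   -64.84351]
top 0.034 200 [ 597.8 -103.7   54.5  107.6   86.9] [ 544.30554 -133.61049] [652.78046  -79.118774]
scene (np.int64(201), array([467.8,  96.6,  45. ,  23.3,  76.9]))
scene (np.int64(269), array([626.3,  80.1,  46.5,  23.4,  63.2]))
scene 0.004 768 [ 568.7 -104.9  175.8  396.8   89.8] [ 370.41187 -193.48473] [766.74365  -17.025314]
scene 0.0245 453 [ 570.8 -105.1  172.    80.8    3.2] [ 485.8187  -146.63414] [656.8661   -65.191956]
scene 0.022 234 [ 571.9 -106.3   81.4  170.9   89.3] [ 486.0892  -146.76918] [657.33374  -65.450165]
scene 0.034 186 [ 5.999e+02 -1.096e+02  1.082e+02  5.630e+01  5.000e-01] [ 545.68567 -137.24626] [653.8484  -80.95684]
-0.135 [(391, -2), (391
[... 7549 characters left out ...]
, (648, 7), (649, 3), (650, 6), (653, 4), (654, 6), (656, 5), (658, 0), (660, 0), (661, 3), (662, -1), (663, 0), (666, 0), (666, -3), (668, 0), (669, 0), (671, 1), (674, -1), (675, -3), (676, -2), (678, -1), (679, 1), (680, -3), (682, -1), (683, 0), (685, 2), (686, -2), (688, 0), (690, 0), (691, 1), (692, 0), (694, -1), (696, 0), (697, 0), (698, -2), (700, 0), (702, 0), (702, -2), (703, 1), (706, -1), (708, 0), (709, 0)]
[[-0.     0.964  0.268  0.068]
 [ 1.     0.     0.001 -0.   ]
 [ 0.001  0.268 -0.964 -0.142]
 [ 0.     0.     0.     1.   ]] 350.7238278329971
t 0.7 pos [172.  496.1 231.3] F [-0.2  0.4 -0.5] gap 1.004 ff 0.0 j6 -0.15
delta tool [-506.8 -460.4  -18.7] rot [  0.    0.  -19.1]
```

Run:
```python
from h import *
delta((.4665,.0985,.17),74)
W=np.load('top.npy')
def line(y0,lo=.021,hi=.03,x0=.487,x1=.532):
    m=(abs(W[...,1]-y0)<.009)&(W[...,0]>x0)&(W[...,0]<x1)&(W[...,2]>lo)&(W[...,2]<hi); p=W[m]; 
    k=np.polyfit(p[:,0],p[:,1],1); print(y0,m.sum(),np.median(p[:,1])*1000,k)
for y in(-.131,-.079): line(y); line(y,x0=.57,x1=.64)
```

```text
t 0.7 pos [172.  496.1 231.3] F [-0.2  0.4 -0.5] gap 1.004 ff 0.0 j6 -0.15
delta tool [-408.5 -279.1   61.3] rot [ 0.  -0.  -3.1]
-0.131 62 -129.08486004009 [-0.02397144 -0.11691363]
-0.131 105 -132.5650506253704 [-0.030991   -0.11405792]
-0.079 77 -77.87619574993235 [-0.05310426 -0.05075744]
-0.079 105 -80.21435098653251 [-0.03425388 -0.05955699]
```

Call:
jog_arm --steps '[{"x": -40,"y": -28,"z": 4},{"x": -52,"y": -35,"z": 8},{"x": -52,"y": -35,"z": 8,"rz": -1},{"x": -52,"y": -35,"z": 8,"rz": -1},{"x": -52,"y": -35,"z": 8,"rz": -1},{"x": -52,"y": -35,"z": 8},{"x": -52,"y": -35,"z": 8},{"x": -46,"y": -32,"z": 8}]'

```text
$.steps[0]: bad value
```

Call:
jog_arm --steps '[{"claw": 1},{},{},{},{},{},{},{}]'

```text
$.steps[0]: bad value
```

Run:
```python
from h import *
delta((.4665,.0985,.17),74)
pic,d,W=cloud('wrist'); cv2.imwrite('pics/w1.png',pic[...,::-1])
print(fit(W,(.4665,.0985),.055,.066,.035))
```

```text
t 0.7 pos [172.  496.1 231.3] F [-0.2  0.4 -0.5] gap 1.004 ff 0.0 j6 -0.15
delta tool [-408.5 -279.1   61.3] rot [ 0.  -0.  -3.1]
(np.int64(0), array([0., 0., 0., 0., 0.]))
```

View pics/w1.png

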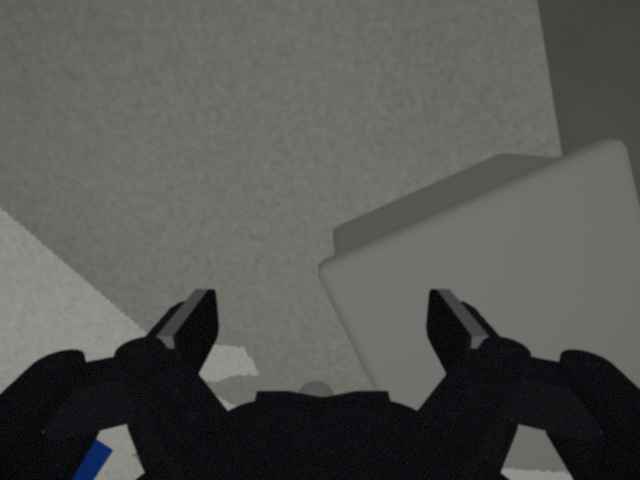

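Call:
jog_arm --steps '[{"claw": 1,"x": -40,"y": -28,"z": 4,"rx": 0,"ry": 0,"rz": 0},{"claw": 1,"x": -52,"y": -34,"z": 8,"rx": 0,"ry": 0,"rz": -1},{"claw": 1,"x": -52,"y": -34,"z": 8,"rx": 0,"ry": 0,"rz": -1},{"claw": 1,"x": -52,"y": -34,"z": 8,"rx": 0,"ry": 0,"rz": -1},{"claw": 1,"x": -50,"y": -34,"z": 8,"rx": 0,"ry": 0,"rz": 0},{"claw": 1,"x": -50,"y": -34,"z": 8,"rx": 0,"ry": 0,"rz": 0},{"claw": 1,"x": -50,"y": -34,"z": 8,"rx": 0,"ry": 0,"rz": 0},{"claw": 1,"x": -40,"y": -28,"z": 8,"rx": 0,"ry": 0,"rz": 0}]'

```text
time_s: 1.75
eef_pos: [0.4647, 0.1317, 0.1713]
orientation: [0.141, 0.99, 0.0, 0.0]
contact_force: [0.1, 0.9, -0.1]
finger_gap: 0.997
finger_force: 0.0
```

Run:
```python
from h import *
delta((.4665,.0985,.17),74)
```

```text
t 1.75 pos [464.7 131.7 171.3] F [ 0.1  0.9 -0.1] gap 0.997 ff 0.0 j6 -1.17
delta tool [-11.  -31.4   1.3] rot [ 0.   0.  -0.2]
```

Call:
jog_arm --steps '[{"claw": 1,"x": -5,"y": -16,"z": 0,"rx": 0,"ry": 0,"rz": 0},{"claw": 1,"x": -5,"y": -14,"z": 0,"rx": 0,"ry": 0,"rz": 0},{"claw": 1,"x": 0,"y": 0,"z": 0,"rx": 0,"ry": 0,"rz": 0},{"claw": 1,"x": 0,"y": 0,"z": 0,"rx": 0,"ry": 0,"rz": 0},{"claw": 1,"x": 0,"y": 0,"z": 0,"rx": 0,"ry": 0,"rz": 0},{"claw": 1,"x": 0,"y": 0,"z": 0,"rx": 0,"ry": 0,"rz": 0},{"claw": 1,"x": 0,"y": 0,"z": 0,"rx": 0,"ry": 0,"rz": 0},{"claw": 1,"x": 0,"y": 0,"z": 0,"rx": 0,"ry": 0,"rz": 0}]'

```text
time_s: 2.75
eef_pos: [0.4645, 0.1022, 0.1713]
orientation: [0.14, 0.99, 0.0, -0.0]
contact_force: [-0.4, -0.4, -0.5]
finger_gap: 0.997
finger_force: 0.0
```

Run:
```python
from h import *
delta((.4665,.0985,.17),74)
pic,d,W=cloud('wrist'); cv2.imwrite('pics/w2.png',pic[...,::-1])
n,f=fit(W,(.4665,.0985),.052,.066,.035); print(n,f)
delta((f[0]/1000,f[1]/1000,.030),f[4])
```

```text
t 2.75 pos [464.5 102.2 171.3] F [-0.4 -0.4 -0.5] gap 0.997 ff 0.0 j6 -1.23
delta tool [-2.9 -3.   1.3] rot [ 0.  -0.  -0.1]
1722 [465.5  96.9  43.7  22.3  74.2]
t 2.8 pos [464.5 102.2 171.3] F [-1.  -0.3  0.3] gap 0.999 ff 0.0 j6 -1.23
delta tool [ -2.4  -4.8 141.3] rot [ 0.  -0.  -0.3]
```

View pics/w2.png

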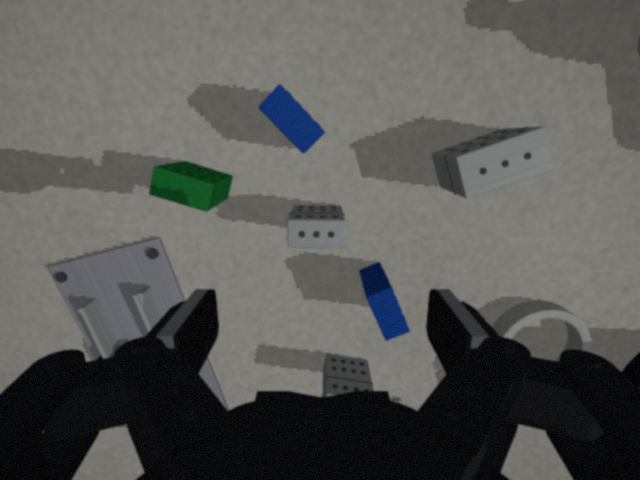

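Call:
jog_arm --steps '[{"claw": 1,"x": -2.4,"y": -4.8,"z": 30,"rx": 0,"ry": 0,"rz": -0.3},{"claw": 1,"x": 0,"y": 0,"z": 40,"rx": 0,"ry": 0,"rz": 0},{"claw": 1,"x": 0,"y": 0,"z": 40,"rx": 0,"ry": 0,"rz": 0},{"claw": 1,"x": 0,"y": 0,"z": 25,"rx": 0,"ry": 0,"rz": 0},{"claw": 1,"x": 0,"y": 0,"z": 12,"rx": 0,"ry": 0,"rz": 0},{"claw": 1,"x": 0,"y": 0,"z": 0,"rx": 0,"ry": 0,"rz": 0},{"claw": 0.6,"x": 0,"y": 0,"z": 0,"rx": 0,"ry": 0,"rz": 0},{"claw": 0.6,"x": 0,"y": 0,"z": 0,"rx": 0,"ry": 0,"rz": 0}]' --newtons 50

```text
time_s: 3.8
eef_pos: [0.4662, 0.0969, 0.0253]
orientation: [0.138, 0.99, 0.0, 0.001]
contact_force: [-0.1, -0.2, -0.7]
finger_gap: 0.613
finger_force: 0.0
```

Call:
jog_arm --steps '[{"claw": 0,"x": 0,"y": 0,"z": 0,"rx": 0,"ry": 0,"rz": 0},{"claw": 0,"x": 0,"y": 0,"z": 0,"rx": 0,"ry": 0,"rz": 0},{"claw": 0,"x": 0,"y": 0,"z": 0,"rx": 0,"ry": 0,"rz": 0},{"claw": 0,"x": 0,"y": 0,"z": 0,"rx": 0,"ry": 0,"rz": 0},{"claw": 0,"x": 0,"y": 0,"z": 0,"rx": 0,"ry": 0,"rz": 0},{"claw": 0,"x": 0,"y": 0,"z": 0,"rx": 0,"ry": 0,"rz": 0},{"claw": 0,"x": 0,"y": 0,"z": 0,"rx": 0,"ry": 0,"rz": 0},{"claw": 0,"x": 0,"y": 0,"z": 0,"rx": 0,"ry": 0,"rz": 0}]' --newtons 50

```text
time_s: 4.8
eef_pos: [0.4663, 0.0969, 0.0253]
orientation: [0.138, 0.99, 0.0, 0.001]
contact_force: [-0.7, 0.4, 5.3]
finger_gap: 0.506
finger_force: 51.3
```

Run:
```python
from h import *
delta((.440,-.1,.145),88.2)
```

```text
t 4.8 pos [466.3  96.9  25.3] F [-0.7  0.4  5.3] gap 0.506 ff 51.3 j6 -1.25
delta tool [ -28.7 -196.5 -119.8] rot [  0.    0.1 -14. ]
```

Call:
jog_arm --steps '[{"claw": 0,"x": 0,"y": 0,"z": -15,"rx": 0,"ry": 0,"rz": 0},{"claw": 0,"x": 0,"y": 0,"z": -50,"rx": 0,"ry": 0,"rz": 0},{"claw": 0,"x": -15,"y": -15,"z": -50,"rx": 0,"ry": 0,"rz": 0},{"claw": 0,"x": -35,"y": -35,"z": -35,"rx": 0,"ry": 0,"rz": 0},{"claw": 0,"x": -40,"y": -40,"z": -25,"rx": 0,"ry": 0,"rz": 0},{"claw": 0,"x": -40,"y": -40,"z": 0,"rx": 0,"ry": 0,"rz": 0},{"claw": 0,"x": -35,"y": -33,"z": 0,"rx": 0,"ry": 0,"rz": -7},{"claw": 0,"x": 0,"y": 0,"z": 0,"rx": 0,"ry": 0,"rz": -7}]'

```text
time_s: 5.8
eef_pos: [0.5807, -0.1083, 0.1989]
orientation: [0.016, 1.0, -0.0, 0.0]
contact_force: [-0.2, 0.4, -0.6]
finger_gap: 0.511
finger_force: 51.3
```

Call:
jog_arm --steps '[{"claw": 0,"x": 0,"y": 0,"z": 0,"rx": 0,"ry": 0,"rz": 0},{"claw": 0,"x": 0,"y": 0,"z": 0,"rx": 0,"ry": 0,"rz": 0},{"claw": 0,"x": 0,"y": 0,"z": 0,"rx": 0,"ry": 0,"rz": 0},{"claw": 0,"x": 0,"y": 0,"z": 0,"rx": 0,"ry": 0,"rz": 0},{"claw": 0,"x": 0,"y": 0,"z": 0,"rx": 0,"ry": 0,"rz": 0},{"claw": 0,"x": 0,"y": 0,"z": 0,"rx": 0,"ry": 0,"rz": 0},{"claw": 0,"x": 0,"y": 0,"z": 0,"rx": 0,"ry": 0,"rz": 0},{"claw": 0,"x": 0,"y": 0,"z": 0,"rx": 0,"ry": 0,"rz": 0}]'

```text
time_s: 6.8
eef_pos: [0.5798, -0.105, 0.1993]
orientation: [0.016, 1.0, 0.0, 0.0]
contact_force: [0.1, -0.0, 0.0]
finger_gap: 0.51
finger_force: 51.3
```

Run:
```python
from h import *
delta((.58,-.105,.20),88.2)
pic,d,W=cloud('wrist'); cv2.imwrite('pics/w3.png',pic[...,::-1]); np.save('w3.npy',W)
# rotate by guess, print wall extents per x band
for x0 in np.arange(.48,.60,.01):
    o=[]
    for c in(-.131,-.079):
        m=(abs(W[...,0]-x0)<.005)&(abs(W[...,1]-c)<.009)&(W[...,2]>.0245)&(W[...,2]<.0275)
        y=W[m][:,1]*1000; o+=[m.sum()]+(list(np.percentile(y,[3,50,97]).round(1)) if len(y)>3 else [])
    print(round(x0,3),o)
```

```text
t 6.8 pos [ 579.8 -105.   199.3] F [ 0.1 -0.   0. ] gap 0.51 ff 51.3 j6 -1.85
delta tool [-0.2  0.  -0.7] rot [ 0.  0. -0.]
0.48 [np.int64(11), np.float64(-132.2), np.float64(-130.4), np.float64(-128.7), np.int64(4), np.float64(-80.4), np.float64(-79.2), np.float64(-77.3)]
0.49 [np.int64(56), np.float64(-132.7), np.float64(-130.8), np.float64(-128.9), np.int64(52), np.float64(-80.6), np.float64(-78.8), np.float64(-76.7)]
0.5 [np.int64(49), np.float64(-133.1), np.float64(-131.2), np.float64(-129.4), np.int64(52), np.float64(-80.7), np.float64(-79.0), np.float64(-77.2)]
0.51 [np.int64(41), np.float64(-132.9), np.float64(-131.1), np.float64(-129.4), np.int64(43), np.float64(-80.9), np.float64(-79.1), np.float64(-78.1)]
0.52 [np.int64(50), np.float64(-133.5), np.float64(-131.5), np.float64(-129.7), np.int64(42), np.float64(-81.0), np.float64(-80.0), np.float64(-78.2)]
0.53 [np.int64(43), np.float64(-133.7), np.float64(-131.9), np.float64(-130.2), np.int64(42), np.float64(-81.9), np.float64(-80.2), np.float64(-78.4)]
0.54 [np.int64(22), np.float64(-138.2), np.float64(-131.8), np.float64(-128.5), np.int64(38), np.float64(-82.9), np.float64(-80.3), np.float64(-74.5)]
0.55 [np.int64(25), np.float64(-135.4), np.float64(-128.8), np.float64(-125.1), np.int64(31), np.float64(-87.6), np.float64(-83.9), np.float64(-73.2)]
0.56 [np.int64(33), np.float64(-134.1), np.float64(-131.9), np.float64(-126.4), np.int64(25), np.float64(-86.8), np.float64(-81.4), np.float64(-77.1)]
0.57 [np.int64(40), np.float64(-134.6), np.float64(-132.8), np.float64(-131.0), np.int64(34), np.float64(-82.5), np.float64(-81.1), np.float64(-79.6)]
0.58 [np.int64(44), np.float64(-135.1), np.float64(-133.3), np.float64(-131.2), np.int64(32), np.float64(-82.6), np.float64(-80.8), np.float64(-79.8)]
0.59 [np.int64(36), np.float64(-134.9), np.float64(-133.5), np.float64(-131.7), np.int64(32), np.float64(-82.7), np.float64(-80.9), np.float64(-79.9)]
```

View pics/w3.png

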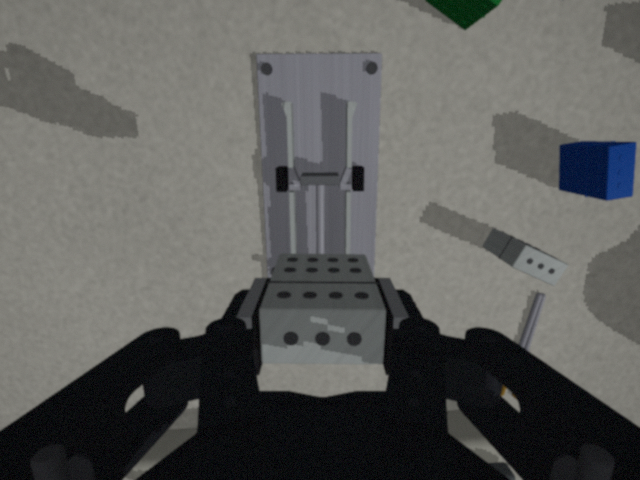

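Run:
```python
from h import *
W=np.load('w3.npy'); s=r.observe()
T=R.from_quat(s['orientation']).inv().apply((W-s['eef_pos']).reshape(-1,3)).reshape(480,640,3)*1000
m=np.zeros((480,640),bool); m[300:358,230:420]=1
for r0 in (312,325,345):
    row=T[r0,255:395]; print(r0,[tuple(int(v) for v in np.nan_to_num(q).round()) for q in row[::9]])
    k=np.where(abs(row[:,0]-np.nanmedian(row[40:90,0]))<3)[0]; print(np.nanmedian(row[40:90,0]),row[k.min()],row[k.max()],k.min()+255,k.max()+255)
t=T[262:278,285:360].reshape(-1,3); print('bottom?',np.nanmedian(t,0))
for rr in range(255,310,6): print(rr,T[rr,322].round(1))
# lips & follower in x
for y in (-.109,-.105,-.101):
    q=(abs(W[...,1]-y)<.002)&(W[...,2]>.03)&(W[...,2]<.042)&(W[...,0]<.57); print('fol',q.sum(),np.percentile(W[q][:,0]*1000,[2,50,98]))
for y in (-.142,-.07):
    q=(abs(W[...,1]-y)<.002)&(W[...,2]>.018)&(W[...,2]<.03)&(W[...,0]<.59); print('housing',q.sum(),np.percentile(W[q][:,0]*1000,[2,50,98]))
q=(W[...,2]>.018)&(W[...,2]<.03)&(W[...,0]<.5)&(abs(W[...,1]+.105)<.035);print('wall start',np.percentile(W[q][:,0]*1000,[0,1,3]))
q=(W[...,2]>.003)&(W[...,2]<.009)&(W[...,0]<.48)&(W[...,0]>.43)&(abs(W[...,1]+.105)<.04);print('plate start',np.percentile(W[q][:,0]*1000,[0,1,3]))
```

```text
312 [(11, -23, -35), (10, -20, -34), (10, -17, -33), (10, -14, -33), (10, -11, -34), (10, -8, -33), (10, -5, -34), (11, -2, -35), (11, 1, -35), (10, 4, -33), (10, 7, -34), (10, 10, -34), (10, 14, -34), (10, 17, -34), (10, 20, -34), (11, 22, -36)]
10.11227488861846 [ 10.97568993 -22.96019406 -35.13483696] [ 10.93274821  23.77040036 -35.07107601] 255 394
325 [(9, -22, -39), (5, -20, -33), (5, -17, -34), (6, -14, -35), (5, -11, -34), (5, -8, -34), (5, -5, -33), (5, -2, -34), (5, 1, -33), (5, 4, -34), (5, 7, -34), (5, 11, -34), (5, 14, -33), (5, 17, -34), (5, 20, -34), (9, 22, -40)]
5.195858379375002 [  7.6371611  -21.97552748 -37.81037063] [  7.73583664  23.36778805 -37.99459217] 257 394
345 [(0, -23, -38), (-2, -21, -34), (-3, -18, -34), (-2, -14, -34), (-2, -11, -35), (-2, -8, -34), (-2, -5, -34), (-3, -2, -34), (-3, 1, -33), (-2, 4, -34), (-3, 8, -34), (-3, 11, -34), (-3, 14, -34), (-3, 17, -34), (-3, 20, -34), (1, 22, -39)]
-2.5239077586454437 [ -0.19441328 -22.78623862 -37.36011968] [  0.17137337  23.11877186 -37.93233035] 256 392
bottom? [11.19411114 -0.46142695  2.7759319 ]
255 [11.3 -0.5 22.9]
261 [11.1 -0.5 14.6]
267 [11.1 -0.5  6.7]
273 [11.3 -0.5 -1. ]
279 [11.1 -0.5 -7.2]
285 [ 10.7  -0.5 -12.2]
291 [ 11.2  -0.4 -19. ]
297 [ 11.   -0.4 -23.7]
303 [ 11.7  -0.4 -29.9]
309 [ 11.   -0.4 -33.1]
fol 48 [544.25364845 547.77626576 551.43275249]
fol 42 [544.41369661 547.19245069 551.6674861 ]
fol 49 [544.50538843 548.23514764 551.62525812]
housing 110 [537.83348285 548.09334175 558.47581161]
housing 103 [539.37194888 549.93811129 560.73018931]
wall start [482.49775574 482.93916712 483.41483438]
plate start [441.22372252 442.34877155 443.42902123]
```

Call:
jog_arm --steps '[{"claw": 0,"x": 15,"y": 0,"z": 15,"rx": 0,"ry": 0,"rz": 0.2},{"claw": 0,"x": 25,"y": 0,"z": 35,"rx": 0,"ry": 0,"rz": 0},{"claw": 0,"x": 20,"y": 0,"z": 35,"rx": 0,"ry": 0,"rz": 0},{"claw": 0,"x": 12,"y": 0,"z": 24,"rx": 0,"ry": 0,"rz": 0},{"claw": 0,"x": 0,"y": 0,"z": 10,"rx": 0,"ry": 0,"rz": 0},{"claw": 0,"x": 0,"y": 0,"z": 0,"rx": 0,"ry": 0,"rz": 0},{"claw": 0,"x": 0,"y": 0,"z": 0,"rx": 0,"ry": 0,"rz": 0},{"claw": 0,"x": 0,"y": 0,"z": 0,"rx": 0,"ry": 0,"rz": 0}]'

```text
time_s: 7.85
eef_pos: [0.5087, -0.1027, 0.0812]
orientation: [0.018, 1.0, -0.0, 0.001]
contact_force: [1.0, -0.2, -0.9]
finger_gap: 0.507
finger_force: 51.2
```

Run:
```python
from h import *
delta((.508,-.1049,.032),88.4)
```

```text
t 7.85 pos [ 508.7 -102.7   81.2] F [ 1.  -0.2 -0.9] gap 0.507 ff 51.2 j6 -1.88
delta tool [ 0.7 -2.2 49.2] rot [-0.   0.1 -0.4]
```

Call:
jog_arm --steps '[{"claw": 0,"x": 0.7,"y": -2.2,"z": 4,"rx": 0,"ry": 0,"rz": -0.4},{"claw": 0,"x": 0,"y": 0,"z": 12,"rx": 0,"ry": 0,"rz": 0},{"claw": 0,"x": 0,"y": 0,"z": 6,"rx": 0,"ry": 0,"rz": 0},{"claw": 0,"x": 0,"y": 0,"z": 3,"rx": 0,"ry": 0,"rz": 0},{"claw": 0,"x": 0,"y": 0,"z": 3,"rx": 0,"ry": 0,"rz": 0},{"claw": 0,"x": 0,"y": 0,"z": 3,"rx": 0,"ry": 0,"rz": 0},{"claw": 0,"x": 0,"y": 0,"z": 0,"rx": 0,"ry": 0,"rz": 0},{"claw": 0,"x": 0,"y": 0,"z": 0,"rx": 0,"ry": 0,"rz": 0}]'

```text
time_s: 8.85
eef_pos: [0.5072, -0.1047, 0.0495]
orientation: [0.014, 1.0, -0.0, 0.0]
contact_force: [0.2, 0.3, -1.1]
finger_gap: 0.506
finger_force: 51.2
```

Run:
```python
from h import *
delta((.508,-.1049,.032),88.4)
pic,d,W=cloud('wrist'); np.save('w4.npy',W); s=r.observe()
T=R.from_quat(s['orientation']).inv().apply((W-s['eef_pos']).reshape(-1,3)).reshape(480,640,3)*1000
# in tool frame: walls near camera side x 12..25, z world .0245-.0275
m=(W[...,2]>.0235)&(W[...,2]<.0285)&(T[...,0]>12)&(T[...,0]<30)
for sg in(-1,1):
    y=T[m&(T[...,1]*sg>18)&(T[...,1]*sg<34)][:,1]; print(len(y),np.percentile(y,[3,50,97]) if len(y) else '')
cv2.imwrite('pics/w4.png',pic[...,::-1])
```

```text
t 8.85 pos [ 507.2 -104.7   49.5] F [ 0.2  0.3 -1.1] gap 0.506 ff 51.2 j6 -1.89
delta tool [-0.8 -0.2 17.5] rot [-0.  0. -0.]
224 [-31.09113418 -27.02341655 -24.75399017]
241 [23.18741165 25.51050363 29.73657187]
```

Call:
jog_arm --steps '[{"claw": 0,"x": 0,"y": -0.6,"z": 3,"rx": 0,"ry": 0,"rz": 0},{"claw": 0,"x": 0,"y": 0,"z": 3,"rx": 0,"ry": 0,"rz": 0},{"claw": 0,"x": 0,"y": 0,"z": 3,"rx": 0,"ry": 0,"rz": 0},{"claw": 0,"x": 0,"y": 0,"z": 3,"rx": 0,"ry": 0,"rz": 0},{"claw": 0,"x": 0,"y": 0,"z": 2,"rx": 0,"ry": 0,"rz": 0},{"claw": 0,"x": 0,"y": 0,"z": 2,"rx": 0,"ry": 0,"rz": 0},{"claw": 0,"x": 0,"y": 0,"z": 1,"rx": 0,"ry": 0,"rz": 0},{"claw": 0,"x": 0,"y": 0,"z": 0,"rx": 0,"ry": 0,"rz": 0}]'

```text
time_s: 9.9
eef_pos: [0.5071, -0.1052, 0.0323]
orientation: [0.014, 1.0, 0.0, -0.0]
contact_force: [0.9, 0.8, -1.1]
finger_gap: 0.505
finger_force: 51.2
```

Call:
jog_arm --steps '[{"claw": 0,"x": 0,"y": 0,"z": 0.8,"rx": 0,"ry": 0,"rz": 0},{"claw": 0,"x": -3,"y": 0,"z": 0,"rx": 0,"ry": 0,"rz": 0},{"claw": 0,"x": -4,"y": 0,"z": 0,"rx": 0,"ry": 0,"rz": 0},{"claw": 0,"x": -4,"y": 0,"z": 0,"rx": 0,"ry": 0,"rz": 0},{"claw": 0,"x": -3,"y": 0,"z": 0,"rx": 0,"ry": 0,"rz": 0},{"claw": 0,"x": -3,"y": 0,"z": 0,"rx": 0,"ry": 0,"rz": 0},{"claw": 0,"x": -3,"y": 0,"z": 0,"rx": 0,"ry": 0,"rz": 0},{"claw": 0,"x": -3,"y": 0,"z": 0,"rx": 0,"ry": 0,"rz": 0}]'

```text
time_s: 10.9
eef_pos: [0.5302, -0.1059, 0.0315]
orientation: [0.014, 1.0, 0.0, -0.0]
contact_force: [0.6, 0.1, -0.9]
finger_gap: 0.506
finger_force: 51.2
```

Call:
jog_arm --steps '[{"claw": 0,"x": -2,"y": 0,"z": 0,"rx": 0,"ry": 0,"rz": 0},{"claw": 0,"x": -2,"y": 0,"z": 0,"rx": 0,"ry": 0,"rz": 0},{"claw": 0,"x": -2,"y": 0,"z": 0,"rx": 0,"ry": 0,"rz": 0},{"claw": 0,"x": -2,"y": 0,"z": 0,"rx": 0,"ry": 0,"rz": 0},{"claw": 0,"x": -2,"y": 0,"z": 0,"rx": 0,"ry": 0,"rz": 0},{"claw": 0,"x": -2,"y": 0,"z": 0,"rx": 0,"ry": 0,"rz": 0},{"claw": 0,"x": -2,"y": 0,"z": 0,"rx": 0,"ry": 0,"rz": 0},{"claw": 0,"x": -2,"y": 0,"z": 0,"rx": 0,"ry": 0,"rz": 0}]'

```text
time_s: 11.9
eef_pos: [0.5436, -0.1061, 0.0314]
orientation: [0.014, 1.0, 0.0, -0.003]
contact_force: [-8.0, -0.6, 5.7]
finger_gap: 0.511
finger_force: 51.9
```

Call:
jog_arm --steps '[{"claw": 0,"x": -2,"y": 0,"z": 0,"rx": 0,"ry": 0,"rz": 0},{"claw": 0,"x": -2,"y": 0,"z": 0,"rx": 0,"ry": 0,"rz": 0},{"claw": 0,"x": -2,"y": 0,"z": 0,"rx": 0,"ry": 0,"rz": 0},{"claw": 0,"x": -2,"y": 0,"z": 0,"rx": 0,"ry": 0,"rz": 0},{"claw": 0,"x": -2,"y": 0,"z": 0,"rx": 0,"ry": 0,"rz": 0},{"claw": 0,"x": -2,"y": 0,"z": 0,"rx": 0,"ry": 0,"rz": 0},{"claw": 0,"x": -2,"y": 0,"z": 0,"rx": 0,"ry": 0,"rz": 0},{"claw": 0,"x": -2,"y": 0,"z": 0,"rx": 0,"ry": 0,"rz": 0}]'

```text
time_s: 12.9
eef_pos: [0.5594, -0.1065, 0.0314]
orientation: [0.014, 1.0, 0.0, -0.003]
contact_force: [-9.6, -0.4, 7.7]
finger_gap: 0.506
finger_force: 51.9
```

Run:
```python
from h import *
delta((.572,-.107,.0315),88.4)
```

```text
t 12.9 pos [ 559.4 -106.5   31.4] F [-9.6 -0.4  7.7] gap 0.506 ff 51.9 j6 -1.86
delta tool [-12.6  -0.1  -0.1] rot [ 0.  -0.3  0. ]
```

Call:
jog_arm --steps '[{"claw": 0,"x": -2,"y": 0,"z": 0,"rx": 0,"ry": 0,"rz": 0},{"claw": 0,"x": -2,"y": 0,"z": 0,"rx": 0,"ry": 0,"rz": 0},{"claw": 0,"x": -2,"y": 0,"z": 0,"rx": 0,"ry": 0,"rz": 0},{"claw": 0,"x": -2,"y": 0,"z": 0,"rx": 0,"ry": 0,"rz": 0},{"claw": 0,"x": -2,"y": 0,"z": 0,"rx": 0,"ry": 0,"rz": 0},{"claw": 0,"x": -2,"y": 0,"z": 0,"rx": 0,"ry": 0,"rz": 0},{"claw": 0,"x": -1,"y": 0,"z": 0,"rx": 0,"ry": 0,"rz": 0},{"claw": 0,"x": 0,"y": 0,"z": 0,"rx": 0,"ry": 0,"rz": 0}]'

```text
time_s: 13.9
eef_pos: [0.5731, -0.1069, 0.0314]
orientation: [0.014, 1.0, 0.0, -0.002]
contact_force: [-7.6, -0.6, 4.3]
finger_gap: 0.509
finger_force: 51.9
```

Run:
```python
from h import *
delta((.572,-.107,.0315),88.4)
```

```text
t 13.9 pos [ 573.1 -106.9   31.4] F [-7.6 -0.6  4.3] gap 0.509 ff 51.9 j6 -1.86
delta tool [ 1.1 -0.1 -0.1] rot [ 0.  -0.3 -0. ]
```

Call:
jog_arm --steps '[{"claw": 0,"x": 2,"y": 0,"z": 0,"rx": 0,"ry": 0,"rz": 0},{"claw": 0,"x": 1.5,"y": 0,"z": 0,"rx": 0,"ry": 0,"rz": 0},{"claw": 0,"x": 1,"y": 0,"z": 0,"rx": 0,"ry": 0,"rz": 0},{"claw": 0,"x": 0,"y": 0,"z": 0,"rx": 0,"ry": 0,"rz": 0},{"claw": 0.7,"x": 0,"y": 0,"z": 0,"rx": 0,"ry": 0,"rz": 0},{"claw": 1,"x": 0,"y": 0,"z": 0,"rx": 0,"ry": 0,"rz": 0},{"claw": 1,"x": 0,"y": 0,"z": 0,"rx": 0,"ry": 0,"rz": 0},{"claw": 1,"x": 0,"y": 0,"z": 0,"rx": 0,"ry": 0,"rz": 0}]'

```text
time_s: 14.9
eef_pos: [0.5708, -0.1071, 0.0316]
orientation: [0.014, 1.0, -0.0, 0.0]
contact_force: [0.3, -0.3, -0.6]
finger_gap: 0.998
finger_force: 0.0
```

Run:
```python
from h import *
delta((.6245,.0815,.17),64)
pic,d,W=cloud('top'); cv2.imwrite('pics/t2.png',cv2.resize(pic[170:310,380:520,::-1],None,fx=4,fy=4,interpolation=3))
pic,d,W=cloud('scene'); cv2.imwrite('pics/s2.png',cv2.resize(pic[150:270,140:290,::-1],None,fx=5,fy=5,interpolation=3))
```

```text
t 14.9 pos [ 570.8 -107.1   31.6] F [ 0.3 -0.3 -0.6] gap 0.998 ff 0.0 j6 -1.86
delta tool [ -48.4  190.1 -138.4] rot [ 0.   0.  24.4]
```

View pics/s2.png

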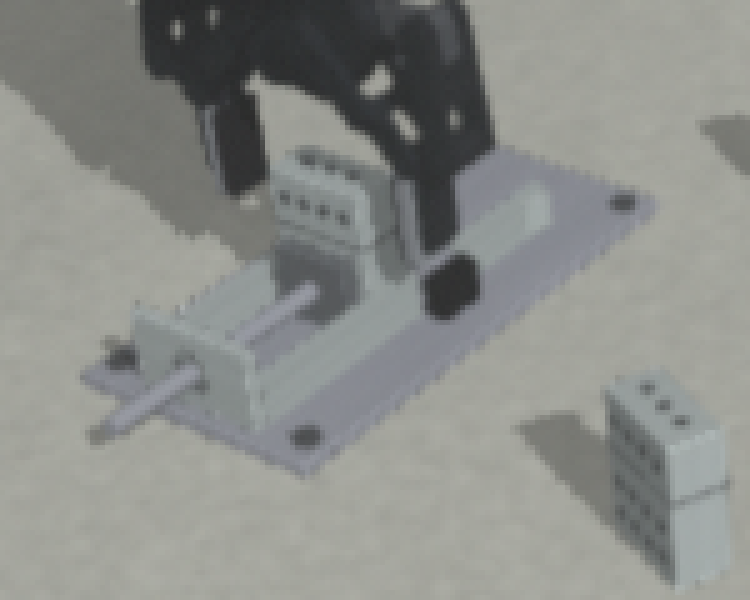

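The crop shows the first cassette upright and held behind the lips (crop pixel 335,215) with the fingers open. Next is the second grey one.

Call:
jog_arm --steps '[{"claw": 1,"x": 0,"y": 0,"z": -25,"rx": 0,"ry": 0,"rz": 0},{"claw": 1,"x": 0,"y": 0,"z": -50,"rx": 0,"ry": 0,"rz": 0},{"claw": 1,"x": -6,"y": 22,"z": -45,"rx": 0,"ry": 0,"rz": 0},{"claw": 1,"x": -12,"y": 45,"z": -18,"rx": 0,"ry": 0,"rz": 0},{"claw": 1,"x": -12,"y": 50,"z": 0,"rx": 0,"ry": 0,"rz": 0},{"claw": 1,"x": -12,"y": 50,"z": 0,"rx": 0,"ry": 0,"rz": 8},{"claw": 1,"x": -4,"y": 23,"z": 0,"rx": 0,"ry": 0,"rz": 8},{"claw": 1,"x": 0,"y": 0,"z": 0,"rx": 0,"ry": 0,"rz": 8.4}]'

```text
time_s: 16.0
eef_pos: [0.6253, 0.083, 0.1693]
orientation: [0.226, 0.974, 0.0, 0.0]
contact_force: [0.2, 0.1, 0.5]
finger_gap: 1.001
finger_force: 0.0
```

Call:
jog_arm --steps '[{"claw": 1,"x": 0,"y": 0,"z": 0,"rx": 0,"ry": 0,"rz": 0},{"claw": 1,"x": 0,"y": 0,"z": 0,"rx": 0,"ry": 0,"rz": 0},{"claw": 1,"x": 0,"y": 0,"z": 0,"rx": 0,"ry": 0,"rz": 0},{"claw": 1,"x": 0,"y": 0,"z": 0,"rx": 0,"ry": 0,"rz": 0},{"claw": 1,"x": 0,"y": 0,"z": 0,"rx": 0,"ry": 0,"rz": 0},{"claw": 1,"x": 0,"y": 0,"z": 0,"rx": 0,"ry": 0,"rz": 0},{"claw": 1,"x": 0,"y": 0,"z": 0,"rx": 0,"ry": 0,"rz": 0},{"claw": 1,"x": 0,"y": 0,"z": 0,"rx": 0,"ry": 0,"rz": 0}]'

```text
time_s: 17.0
eef_pos: [0.625, 0.0807, 0.1695]
orientation: [0.225, 0.974, 0.0, -0.0]
contact_force: [1.2, 0.2, -0.1]
finger_gap: 0.998
finger_force: 0.0
```

Run:
```python
from h import *
pic,d,W=cloud('wrist'); cv2.imwrite('pics/w5.png',pic[...,::-1])
n,f=fit(W,(.6245,.0815),.052,.066,.035); print(n,f)
delta((f[0]/1000,f[1]/1000,.025),f[4])
pic,d,W=cloud('top'); m=(abs(W[...,0]-.575)<.045)&(abs(W[...,1]+.105)<.03)&(W[...,2]>.058)&(W[...,2]<.072)
print('caught cassette',m.sum(),np.nanpercentile(W[m],[2,50,98],axis=0).round(4))
```

```text
1751 [624.5  80.1  44.   22.   64.2]
t 17.05 pos [625.1  80.7 169.5] F [0.6 0.  0.1] gap 1.004 ff 0.0 j6 -1.11
delta tool [  0.2  -0.8 144.5] rot [ 0.  -0.  -0.2]
caught cassette 0 [nan nan nan]
  return np.nanmean(a, axis, out=out, keepdims=keepdims)
```

View pics/w5.png

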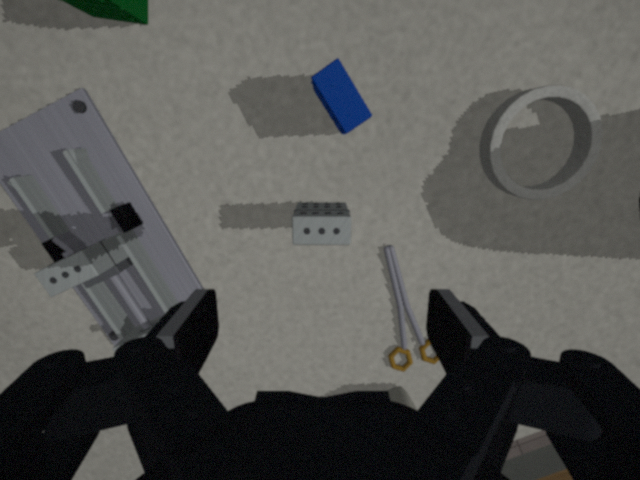

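Wrist view: the target grey cassette is at (322,230), aligned with the fingers. The first one stands upright past the lips at (75,272). The forceps tip at (388,250) is low (8 mm), so the fingers clear it.

Call:
jog_arm --steps '[{"claw": 1,"x": 0.2,"y": -0.8,"z": 28,"rx": 0,"ry": 0,"rz": -0.2},{"claw": 1,"x": 0,"y": 0,"z": 40,"rx": 0,"ry": 0,"rz": 0},{"claw": 1,"x": 0,"y": 0,"z": 40,"rx": 0,"ry": 0,"rz": 0},{"claw": 1,"x": 0,"y": 0,"z": 25,"rx": 0,"ry": 0,"rz": 0},{"claw": 1,"x": 0,"y": 0,"z": 11.5,"rx": 0,"ry": 0,"rz": 0},{"claw": 1,"x": 0,"y": 0,"z": 0,"rx": 0,"ry": 0,"rz": 0},{"claw": 0.6,"x": 0,"y": 0,"z": 0,"rx": 0,"ry": 0,"rz": 0},{"claw": 0.6,"x": 0,"y": 0,"z": 0,"rx": 0,"ry": 0,"rz": 0}]' --newtons 50

```text
time_s: 18.1
eef_pos: [0.6253, 0.0801, 0.0263]
orientation: [0.223, 0.975, 0.0, 0.001]
contact_force: [0.5, -0.2, 0.6]
finger_gap: 0.608
finger_force: 0.0
```

Call:
jog_arm --steps '[{"claw": 0,"x": 0,"y": 0,"z": 0,"rx": 0,"ry": 0,"rz": 0},{"claw": 0,"x": 0,"y": 0,"z": 0,"rx": 0,"ry": 0,"rz": 0},{"claw": 0,"x": 0,"y": 0,"z": 0,"rx": 0,"ry": 0,"rz": 0},{"claw": 0,"x": 0,"y": 0,"z": 0,"rx": 0,"ry": 0,"rz": 0},{"claw": 0,"x": 0,"y": 0,"z": 0,"rx": 0,"ry": 0,"rz": 0},{"claw": 0,"x": 0,"y": 0,"z": 0,"rx": 0,"ry": 0,"rz": 0},{"claw": 0,"x": 0,"y": 0,"z": 0,"rx": 0,"ry": 0,"rz": 0},{"claw": 0,"x": 0,"y": 0,"z": 0,"rx": 0,"ry": 0,"rz": 0}]' --newtons 50

```text
time_s: 19.1
eef_pos: [0.6253, 0.0801, 0.0263]
orientation: [0.223, 0.975, 0.0, 0.001]
contact_force: [-0.8, -0.2, 5.5]
finger_gap: 0.509
finger_force: 51.8
```

Run:
```python
from h import *
delta((.507,-.1052,.18),88.4)
```

```text
t 19.1 pos [625.3  80.1  26.3] F [-0.8 -0.2  5.5] gap 0.509 ff 51.8 j6 -1.11
delta tool [  25.5 -218.1 -154. ] rot [  0.    0.1 -24.2]
```

Call:
jog_arm --steps '[{"claw": 0,"x": 0,"y": 0,"z": -15,"rx": 0,"ry": 0,"rz": 0},{"claw": 0,"x": 0,"y": 0,"z": -48,"rx": 0,"ry": 0,"rz": 0},{"claw": 0,"x": 2,"y": -15,"z": -50,"rx": 0,"ry": 0,"rz": 0},{"claw": 0,"x": 5,"y": -42,"z": -28,"rx": 0,"ry": 0,"rz": 0},{"claw": 0,"x": 6,"y": -50,"z": -13,"rx": 0,"ry": 0,"rz": 0},{"claw": 0,"x": 6,"y": -50,"z": 0,"rx": 0,"ry": 0,"rz": 0},{"claw": 0,"x": 6,"y": -46,"z": 0,"rx": 0,"ry": 0,"rz": -8},{"claw": 0,"x": 0,"y": -15,"z": 0,"rx": 0,"ry": 0,"rz": -8}]'

```text
time_s: 20.1
eef_pos: [0.5074, -0.1078, 0.1799]
orientation: [0.085, 0.996, -0.0, -0.0]
contact_force: [-0.2, -0.5, -1.5]
finger_gap: 0.507
finger_force: 51.3
```

Run:
```python
from h import *
delta((.507,-.1052,.060),88.4)
```

```text
t 20.1 pos [ 507.4 -107.8  179.9] F [-0.2 -0.5 -1.5] gap 0.507 ff 51.3 j6 -1.76
delta tool [  0.8   2.5 119.9] rot [-0.  -0.  -8.1]
```

Call:
jog_arm --steps '[{"claw": 0,"x": 0,"y": 0,"z": 10,"rx": 0,"ry": 0,"rz": -8.1},{"claw": 0,"x": 0,"y": 0,"z": 30,"rx": 0,"ry": 0,"rz": 0},{"claw": 0,"x": 0,"y": 0,"z": 35,"rx": 0,"ry": 0,"rz": 0},{"claw": 0,"x": 0,"y": 0,"z": 30,"rx": 0,"ry": 0,"rz": 0},{"claw": 0,"x": 0,"y": 0,"z": 13,"rx": 0,"ry": 0,"rz": 0},{"claw": 0,"x": 0,"y": 0,"z": 0,"rx": 0,"ry": 0,"rz": 0},{"claw": 0,"x": 0,"y": 0,"z": 0,"rx": 0,"ry": 0,"rz": 0},{"claw": 0,"x": 0,"y": 0,"z": 0,"rx": 0,"ry": 0,"rz": 0}]'

```text
time_s: 21.1
eef_pos: [0.5097, -0.1063, 0.0622]
orientation: [0.015, 1.0, -0.0, 0.001]
contact_force: [0.4, -0.0, -1.4]
finger_gap: 0.51
finger_force: 51.2
```

Run:
```python
from h import *
delta((.507,-.1052,.050),88.4)
```

```text
t 21.1 pos [ 509.7 -106.3   62.2] F [ 0.4 -0.  -1.4] gap 0.51 ff 51.2 j6 -1.89
delta tool [ 2.7  1.  12.2] rot [-0.   0.1 -0.1]
```

Call:
jog_arm --steps '[{"claw": 0,"x": 2,"y": 1.0,"z": 4,"rx": 0,"ry": 0,"rz": -0.1},{"claw": 0,"x": 0,"y": 0,"z": 6,"rx": 0,"ry": 0,"rz": 0},{"claw": 0,"x": 0,"y": 0,"z": 5,"rx": 0,"ry": 0,"rz": 0},{"claw": 0,"x": 0,"y": 0,"z": 4,"rx": 0,"ry": 0,"rz": 0},{"claw": 0,"x": 0,"y": 0,"z": 4,"rx": 0,"ry": 0,"rz": 0},{"claw": 0,"x": 0,"y": 0,"z": 3,"rx": 0,"ry": 0,"rz": 0},{"claw": 0,"x": 0,"y": 0,"z": 2,"rx": 0,"ry": 0,"rz": 0},{"claw": 0,"x": 0,"y": 0,"z": 0.5,"rx": 0,"ry": 0,"rz": 0}]'

```text
time_s: 22.1
eef_pos: [0.507, -0.105, 0.0324]
orientation: [0.014, 1.0, 0.0, -0.0]
contact_force: [0.0, -0.4, -1.6]
finger_gap: 0.511
finger_force: 51.2
```

Run:
```python
from h import *
delta((.507,-.1052,.0325),88.4)
```

```text
t 22.1 pos [ 507.  -105.    32.4] F [ 0.  -0.4 -1.6] gap 0.511 ff 51.2 j6 -1.89
delta tool [ 0.  -0.2 -0.1] rot [ 0. -0. -0.]
```

Call:
jog_arm --steps '[{"claw": 0,"x": -2,"y": 0,"z": 0,"rx": 0,"ry": 0,"rz": 0},{"claw": 0,"x": -4,"y": 0,"z": 0,"rx": 0,"ry": 0,"rz": 0},{"claw": 0,"x": -4,"y": 0,"z": 0,"rx": 0,"ry": 0,"rz": 0},{"claw": 0,"x": -4,"y": 0,"z": 0,"rx": 0,"ry": 0,"rz": 0},{"claw": 0,"x": -3,"y": 0,"z": 0,"rx": 0,"ry": 0,"rz": 0},{"claw": 0,"x": -3,"y": 0,"z": 0,"rx": 0,"ry": 0,"rz": 0},{"claw": 0,"x": -3,"y": 0,"z": 0,"rx": 0,"ry": 0,"rz": 0},{"claw": 0,"x": -2,"y": 0,"z": 0,"rx": 0,"ry": 0,"rz": 0}]'

```text
time_s: 23.1
eef_pos: [0.5322, -0.1057, 0.0325]
orientation: [0.014, 1.0, 0.0, 0.0]
contact_force: [0.3, 0.2, -1.3]
finger_gap: 0.507
finger_force: 51.2
```

Call:
jog_arm --steps '[{"claw": 0,"x": -2,"y": 0,"z": 0,"rx": 0,"ry": 0,"rz": 0},{"claw": 0,"x": -2,"y": 0,"z": 0,"rx": 0,"ry": 0,"rz": 0},{"claw": 0,"x": -2,"y": 0,"z": 0,"rx": 0,"ry": 0,"rz": 0},{"claw": 0,"x": -2,"y": 0,"z": 0,"rx": 0,"ry": 0,"rz": 0},{"claw": 0,"x": -2,"y": 0,"z": 0,"rx": 0,"ry": 0,"rz": 0},{"claw": 0,"x": -2,"y": 0,"z": 0,"rx": 0,"ry": 0,"rz": 0},{"claw": 0,"x": -2,"y": 0,"z": 0,"rx": 0,"ry": 0,"rz": 0},{"claw": 0,"x": -2,"y": 0,"z": 0,"rx": 0,"ry": 0,"rz": 0}]'

```text
time_s: 24.1
eef_pos: [0.5468, -0.1055, 0.0323]
orientation: [0.014, 1.0, 0.001, -0.002]
contact_force: [-6.7, 1.8, 2.6]
finger_gap: 0.504
finger_force: 51.7
```

Call:
jog_arm --steps '[{"claw": 0,"x": -2,"y": 0,"z": 0,"rx": 0,"ry": 0,"rz": 0},{"claw": 0,"x": -2,"y": 0,"z": 0,"rx": 0,"ry": 0,"rz": 0},{"claw": 0,"x": -2,"y": 0,"z": 0,"rx": 0,"ry": 0,"rz": 0},{"claw": 0,"x": -2,"y": 0,"z": 0,"rx": 0,"ry": 0,"rz": 0},{"claw": 0,"x": -2,"y": 0,"z": 0,"rx": 0,"ry": 0,"rz": 0},{"claw": 0,"x": -2,"y": 0,"z": 0,"rx": 0,"ry": 0,"rz": 0},{"claw": 0,"x": -2,"y": 0,"z": 0,"rx": 0,"ry": 0,"rz": 0},{"claw": 0,"x": -2,"y": 0,"z": 0,"rx": 0,"ry": 0,"rz": 0}]'

```text
time_s: 25.1
eef_pos: [0.5612, -0.1058, 0.0323]
orientation: [0.014, 1.0, 0.001, -0.003]
contact_force: [-12.4, 1.9, 8.0]
finger_gap: 0.507
finger_force: 55.7
```

Call:
jog_arm --steps '[{"claw": 0,"x": -1,"y": 0,"z": 0,"rx": 0,"ry": 0,"rz": 0},{"claw": 0,"x": -1,"y": 0,"z": 0,"rx": 0,"ry": 0,"rz": 0},{"claw": 0,"x": -1,"y": 0,"z": 0,"rx": 0,"ry": 0,"rz": 0},{"claw": 0,"x": -1,"y": 0,"z": 0,"rx": 0,"ry": 0,"rz": 0},{"claw": 0,"x": -0.5,"y": 0,"z": 0,"rx": 0,"ry": 0,"rz": 0},{"claw": 0,"x": -0.5,"y": 0,"z": 0,"rx": 0,"ry": 0,"rz": 0},{"claw": 0,"x": 0,"y": 0,"z": 0,"rx": 0,"ry": 0,"rz": 0},{"claw": 0,"x": 0,"y": 0,"z": 0,"rx": 0,"ry": 0,"rz": 0}]'

```text
time_s: 26.1
eef_pos: [0.5666, -0.106, 0.0323]
orientation: [0.014, 1.0, 0.001, -0.003]
contact_force: [-10.7, 3.1, 7.0]
finger_gap: 0.506
finger_force: 55.0
```

Call:
jog_arm --steps '[{"claw": 0,"x": -0.5,"y": -0.3,"z": 0,"rx": 0,"ry": 0,"rz": 0},{"claw": 0,"x": -0.5,"y": -0.3,"z": 0,"rx": 0,"ry": 0,"rz": 0},{"claw": 0,"x": -0.5,"y": 0,"z": 0,"rx": 0,"ry": 0,"rz": 0},{"claw": 0,"x": -0.5,"y": 0,"z": 0,"rx": 0,"ry": 0,"rz": 0},{"claw": 0,"x": -0.5,"y": 0,"z": 0,"rx": 0,"ry": 0,"rz": 0},{"claw": 0,"x": -0.5,"y": 0,"z": 0,"rx": 0,"ry": 0,"rz": 0},{"claw": 0,"x": 0,"y": 0,"z": 0,"rx": 0,"ry": 0,"rz": 0},{"claw": 0,"x": 0,"y": 0,"z": 0,"rx": 0,"ry": 0,"rz": 0}]'

```text
time_s: 27.1
eef_pos: [0.5692, -0.1062, 0.0323]
orientation: [0.014, 1.0, 0.001, -0.003]
contact_force: [-11.7, 3.4, 8.7]
finger_gap: 0.507
finger_force: 55.1
```

Call:
jog_arm --steps '[{"claw": 0,"x": -0.3,"y": 0,"z": 0,"rx": 0,"ry": 0,"rz": 0},{"claw": 0,"x": -0.3,"y": 0,"z": 0,"rx": 0,"ry": 0,"rz": 0},{"claw": 0,"x": 0,"y": 0,"z": 0,"rx": 0,"ry": 0,"rz": 0},{"claw": 0,"x": 0,"y": 0,"z": 0,"rx": 0,"ry": 0,"rz": 0},{"claw": 0,"x": 0,"y": 0,"z": 0,"rx": 0,"ry": 0,"rz": 0},{"claw": 0,"x": 0,"y": 0,"z": 0,"rx": 0,"ry": 0,"rz": 0},{"claw": 0,"x": 0,"y": 0,"z": 0,"rx": 0,"ry": 0,"rz": 0},{"claw": 0,"x": 0,"y": 0,"z": 0,"rx": 0,"ry": 0,"rz": 0}]'

```text
time_s: 28.1
eef_pos: [0.5697, -0.1062, 0.0323]
orientation: [0.014, 1.0, 0.001, -0.003]
contact_force: [-11.7, 3.2, 8.9]
finger_gap: 0.507
finger_force: 55.2
```

Call:
jog_arm --steps '[{"claw": 0,"x": -0.3,"y": 0,"z": 0,"rx": 0,"ry": 0,"rz": 0},{"claw": 0,"x": -0.3,"y": 0,"z": 0,"rx": 0,"ry": 0,"rz": 0},{"claw": 0,"x": 0,"y": 0,"z": 0,"rx": 0,"ry": 0,"rz": 0},{"claw": 0,"x": 0,"y": 0,"z": 0,"rx": 0,"ry": 0,"rz": 0},{"claw": 0,"x": 0,"y": 0,"z": 0,"rx": 0,"ry": 0,"rz": 0},{"claw": 0,"x": 0,"y": 0,"z": 0,"rx": 0,"ry": 0,"rz": 0},{"claw": 0,"x": 0,"y": 0,"z": 0,"rx": 0,"ry": 0,"rz": 0},{"claw": 0,"x": 0,"y": 0,"z": 0,"rx": 0,"ry": 0,"rz": 0}]'

```text
time_s: 29.1
eef_pos: [0.5707, -0.1062, 0.0323]
orientation: [0.014, 1.0, 0.001, -0.003]
contact_force: [-10.2, 3.7, 6.5]
finger_gap: 0.506
finger_force: 55.0
```

Run:
```python
from h import *
delta((.571,-.107,.0323),88.4)
pic,d,W=cloud('wrist'); cv2.imwrite('pics/w6.png',cv2.resize(pic[200:350,220:420,::-1],None,fx=4,fy=4,interpolation=3))
s=r.observe(); T=R.from_quat(s['orientation']).inv().apply((W-s['eef_pos']).reshape(-1,3)).reshape(480,640,3)*1000
# rear face profile of cassette in world x vs z near midline, lips tops y extents
m=(abs(T[...,1])<8)&(T[...,0]>5)&(T[...,0]<16)
for z in range(8,66,8):
    q=m&(abs(W[...,2]*1000-z)<4); print(z,q.sum(),(np.nanmedian(W[q][:,0])*1000).round(1) if q.sum() else '')
for sg in (-1,1):
    q=(W[...,2]>.022)&(W[...,2]<.030)&(W[...,0]>.535)&(W[...,0]<.562)&(T[...,1]*sg>8)&(T[...,1]*sg<45)
    for a in range(536,562,3):
        w=q&(abs(W[...,0]*1000-a)<1.5); print(sg,a,w.sum(),np.percentile(T[w][:,1]*sg,[2,98]).round(1) if w.sum()>2 else '')
```

```text
t 29.1 pos [ 570.7 -106.2   32.3] F [-10.2   3.7   6.5] gap 0.506 ff 55.0 j6 -1.86
delta tool [-0.4 -0.8  0. ] rot [ 0.1 -0.3 -0. ]
8 387 558.0
16 192 558.8
24 189 559.0
32 283 559.0
40 297 559.1
48 328 559.3
56 440 559.2
64 1090 561.3
-1 536 68 [24.9 39.3]
-1 539 204 [24.4 40.4]
-1 542 235 [23.2 40.4]
-1 545 217 [22.  40.3]
-1 548 219 [20.9 40.6]
-1 551 219 [19.6 40.3]
-1 554 276 [19.1 40. ]
-1 557 306 [11.9 40.2]
-1 560 200 [ 8.3 38.9]
1 536 62 [22.9 26.9]
1 539 117 [22.7 37.9]
1 542 230 [21.7 38.4]
1 545 219 [20.5 38.3]
1 548 224 [19.2 38.4]
1 551 210 [18.  38.4]
1 554 260 [17.2 38.1]
1 557 271 [17.3 38.6]
1 560 324 [ 8.4 38.1]
```

View pics/w6.png

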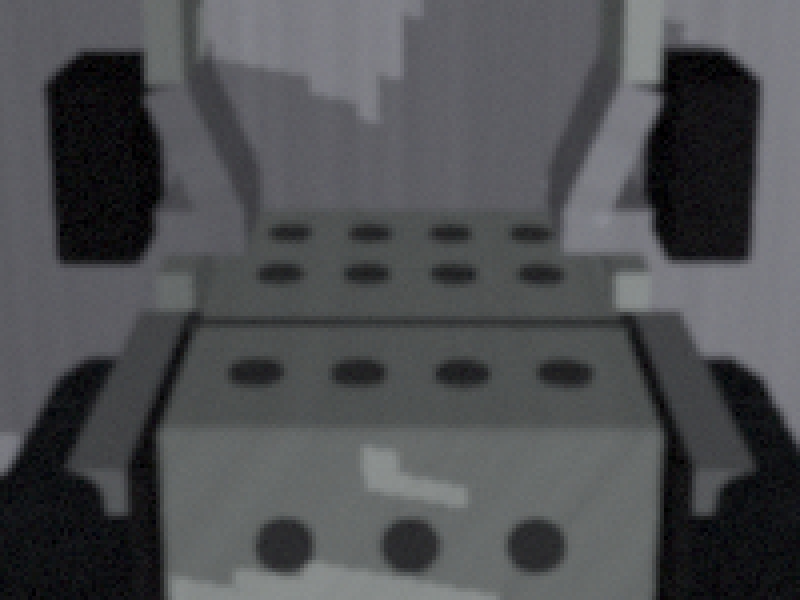

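The crop shows both lips fully out behind the cassette (crop pixels 240,215 and 570,215), with 36 mm between tips, so they have snapped shut. Next I release.

Call:
jog_arm --steps '[{"claw": 0,"x": 0.4,"y": -0.4,"z": 0,"rx": 0,"ry": 0,"rz": 0},{"claw": 0,"x": 0.4,"y": -0.4,"z": 0,"rx": 0,"ry": 0,"rz": 0},{"claw": 0.6,"x": 0,"y": 0,"z": 0,"rx": 0,"ry": 0,"rz": 0},{"claw": 1,"x": 0,"y": 0,"z": 0,"rx": 0,"ry": 0,"rz": 0},{"claw": 1,"x": 0,"y": 0,"z": 0,"rx": 0,"ry": 0,"rz": 0},{"claw": 1,"x": 0,"y": 0,"z": 0,"rx": 0,"ry": 0,"rz": 0},{"claw": 1,"x": 0,"y": 0,"z": -8,"rx": 0,"ry": 0,"rz": 0},{"claw": 1,"x": 0,"y": 0,"z": -20,"rx": 0,"ry": 0,"rz": 0}]'

```text
time_s: 30.15
eef_pos: [0.5719, -0.1081, 0.0605]
orientation: [0.014, 1.0, 0.0, -0.001]
contact_force: [0.2, -0.2, -0.2]
finger_gap: 1.001
finger_force: 0.0
```

Call:
jog_arm --steps '[{"claw": 1,"x": 0,"y": 0,"z": -40,"rx": 0,"ry": 0,"rz": 0},{"claw": 1,"x": 0,"y": 0,"z": -40,"rx": 0,"ry": 0,"rz": 0},{"claw": 1,"x": 30,"y": 0,"z": -40,"rx": 0,"ry": 0,"rz": 0},{"claw": 1,"x": 40,"y": 0,"z": -20,"rx": 0,"ry": 0,"rz": 0},{"claw": 1,"x": 30,"y": 0,"z": 0,"rx": 0,"ry": 0,"rz": 0},{"claw": 1,"x": 0,"y": 0,"z": 0,"rx": 0,"ry": 0,"rz": 0},{"claw": 1,"x": 0,"y": 0,"z": 0,"rx": 0,"ry": 0,"rz": 0},{"claw": 1,"x": 0,"y": 0,"z": 0,"rx": 0,"ry": 0,"rz": 0}]'

```text
time_s: 31.15
eef_pos: [0.4732, -0.1055, 0.2004]
orientation: [0.014, 1.0, 0.0, 0.0]
contact_force: [-0.3, 0.4, -0.7]
finger_gap: 0.998
finger_force: 0.0
```

Run:
```python
from h import *
pic,d,W=cloud('scene'); cv2.imwrite('pics/s3.png',cv2.resize(pic[140:290,130:330,::-1],None,fx=4,fy=4,interpolation=3))
m=(abs(W[...,0]-.58)<.06)&(abs(W[...,1]+.105)<.035)&(W[...,2]>.062)&(W[...,2]<.07); print(fit(W,(.58,-.105),.060,.071,.05))
for n in ['big_cassette','tape_roll','forceps','oil_bottle']:
    o=models.regions_of('scene',n)
    if o: w=W[o[0]['region']]; z=w[:,2]; print(n,np.round(o[0]['point']),np.nanmedian(w[z>np.nanpercentile(z,95)-.006],0).round(3))
```

```text
(np.int64(400), array([ 581.4, -107.3,   47. ,   46.6,   -0.9]))
big_cassette [400. 221.] [0.459 0.241 0.061]
tape_roll [365. 313.] [0.655 0.271 0.023]
forceps [238. 318.] [0.771 0.113 0.006]
oil_bottle [507. 224.] [0.41  0.407 0.13 ]
```

View pics/s3.png

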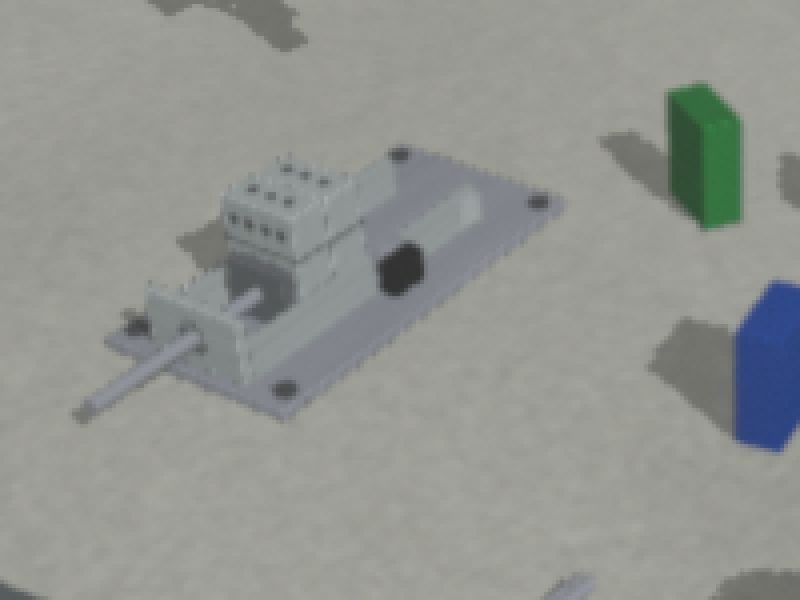

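Both cassettes stand upright side by side behind the lips (crop pixels 290,190). The block is 47 × 47 mm at x≈581, and the bystanders have not moved. I'm handing in.

```bash
python3 -c "
from plant import r; print(r.sign_off())"
```

```text
the job is handed in; nothing more can be done
None
```

Both small cassettes are upright in the magazine, held by the snapped-shut lips after release; the highest push force I read was about 12 N, the four bystanders I re-measured had not moved, and I handed in at about 31 s.

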